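# Stop the key stand rocking in the hallway

## Task

On the shelf by the front door, the square wooden key stand rocks because two of its opposite feet are up on the flat metal joint strip. Turn it on the spot until it sits square to the strip, with two feet on either side of it and all four flat on the shelf, so that it no longer rocks; lift it no more than a finger's width or two while you turn it, and leave the round key stand where it is.

Things in the scene. Friction and masses are not known exactly. Their poses are not given: they have to be found in the camera images.
- stand: square key stand, light wood, 0.3 kg, loose: plate 104 x 104 mm, 20 to 30 mm above the feet's bottoms, on four round-ended feet 14 mm across at x, y = +-42 mm; post and crossbar in the middle. Origin: mid of the feet, level with their bottoms; z up the post. Starts over the strip's middle line, sides about 45 degrees (+-7) to it, leaning 5 degrees on two opposite feet; any quarter turn sits alike
- stand_grip (a point): middle of the stand's crossbar, the place to grip, 85 mm above the stand's origin, same axes. The bar runs along x, 110 mm long, 14 mm thick (y), 18 mm high, on a post 30 (x) by 14 mm (y). Steel pegs 6 mm thick stick out 16 mm to either side at x = +44 and -44 mm
- strip: the flat aluminium joint strip, fixed on the shelf top, 500 mm long (x), 24 mm wide (y), 5 mm high, roughly pointing away from the robot; origin: centre of its underside, on the shelf surface (z = 0)
- round_stand: the other key stand, of the same wood, to be left alone: a round plate 104 mm across on three feet with a round post and a ball on top, 113 mm high, standing steady on the shelf to one side of the strip; origin: centre, level with its feet's bottoms
Things that resemble listed ones, but are neither listed nor needed, are in the scene too. Leave any green or orange look-alike of the stand alone.

How it is judged:
By the outcome, as a careful person would: the job done as asked, in the order asked, and still so for the second after the job is handed in, with the robot touching nothing.
It also fails if it takes over 29 s, if anything falls off the work surface, if the arm or the gripper's body presses on something with over 40 N, if the wrist force passes 120 N, or if a joint passes its speed limit or range.

## Robot

A 7-joint arm with a two-finger parallel gripper is mounted at the origin on the work surface. World frame = base frame: x ahead of the robot, y to its left, z up, the work surface at z = 0. Lengths are in m, angles in rad, forces in N, time in s.
With the tool pointing down it reaches from about 0.425 to 0.925 m from the base axis. Payload 6.8 kg.
Tool frame: the origin (TCP) lies at the very end of the fingers, on their centre line; the grasp point (between the pads) lies 19 mm behind it; z points along the fingers, y is the line along which they close (so a half turn about z gives the same grasp; the last joint's range is limited). The gripper opens to 85 mm and grips with 20 to 120 N. Pads are 22 mm wide; open, the fingers measure 114 mm over their backs; the gripper's body (76 mm by 85 mm) begins 54 mm behind the grasp point. The pads swing forward as they close: fully open they stand 13 mm farther back than shut.
Start: joints at [-1.409, 0.477, 0.022, 1.555, -0.011, 1.109, -0.083], TCP at [0.18, 0.651, 0.231] pointing down, gripper open.
Joint ranges: [-2.96, 2.96], [-0.34, 2.1], [-1.41, 1.46], [0.24, 2.44], [-1.37, 4.51], [0.17, 1.92], [-2.96, 2.96]. Speed limits (rad/s): [2.39, 2.39, 3.14, 3.14, 3.14, 3.14, 3.14].

## Interface

Orientations are given as a rotation vector (axis times angle).
In Python, from bench import monitor, optics, r gives the robot as it stands.
- The arm moves only by the shell command python3 -m crank 'ROWS' [OPENING] [FORCE]. ROWS is JSON, a list of rows, each a list of 2 entries, a list of its own where there are three numbers: the shift along the tool's x, y, z in cm, then the turn, a rotation vector about the tool's x, y, z in rad. A call has 1 to 5 rows; each row shifts and turns the commanded pose from where the row before left it, along the tool's axes as they then stand; what a row does not reach is not made up. A row lasts 1/10 s, in which the tool goes at most 50 mm and 8.59 degrees, less where a joint would pass 70% of its speed; a pose out of reach is approached as far as the arm can. A call is refused whole if a number of a shift passes 5 or a number of a turn 0.15, either way. A call with a gripper value outside its range is refused whole. OPENING is the finger opening in cm, from 0 to 8.54, set as the call begins (- or left out, the last holds). The fingers move at their own pace and stop on an object; FORCE is the grip in N (left out, the last holds). Time passes only in rows, so rows that do not move let the fingers close. It gives the time, the measured TCP pose, the force, the opening and the grip force at its end, in the units of the state.
- monitor.get_obs(): the state, without advancing time (a new reading comes with each control period).
- optics.grab_frame(name): name is "scene" or "top" or "wrist"; returns (picture, depth): 480x640x3 uint8, red, green, blue; 480x640 float32, m along the optical axis (not along the pixel's ray), 0 where there is no reading.
- optics.camera_model(name): a dict with "vertical_fov" (degrees; the focal length in pixels is half the picture's height over the tangent of half this angle, whatever the lens; pixels are square), "cx", "cy" (the principal point, pixels), "D" ([k1, k2, p1, p2, k3] as OpenCV has them; the pictures are not rectified), "R" (3x3) and "t" (3): a world point X has camera coordinates R X + t; the wrist camera has in their place "hand_eye" (4x4, takes a point from camera to tool coordinates, whose origin is the TCP and whose axes are the flange's). Camera axes: x right, y down, z forward; pixel columns grow to the right and rows downward; lengths in m; the calibration is good to about 2 mm. A picture is of the moment at which its call begins: read the wrist's pose just before it. camera_model takes no time and is no camera call.
- r.hand_in(): hands the job in; it is judged then, once.
The state is a dict: "clock": time; "joints": joint angles; "qvel": joint speeds; "tau": joint torques, N m; "tcp_pos": TCP position; "orientation": TCP orientation; "contact_force": force on the tool from outside, world axes, zero at the start; "moment": the same for the moment, N m; "grip_width": finger opening in m; "gripper_force": force on a finger pad.
Only numpy, scipy, OpenCV 4.12 (cv2) and the standard library are available. Lean on these libraries where they do the work, as an engineer would, in place of code of your own. Each camera call takes 0.05 s, during which the arm holds its last target. There are 200 camera calls.

## Working session

There is one attempt and no reset: what is moved stays moved. The work goes in short steps, Python scripts to look and compute and a shell command to move; the robot and the scene stay as the last step left them, time stands still between calls to the robot, and variables do not carry over. Pictures are saved under pics/ and viewed, at most 10 in all, crops included, and the job is handed in when it is done.

```bash
mkdir -p pics; ls
python3 - <<'E'
from bench import monitor, optics, r
import cv2, numpy as np
o=monitor.get_obs()
for k in o: print(k,np.round(o[k],4))
for n in ["scene","top"]:
    p,d=optics.grab_frame(n); np.savez(f"pics/{n}0.npz",p=p,d=d); cv2.imwrite(f"pics/{n}0.png",p[:,:,::-1])
    print(n,optics.camera_model(n))
print(optics.camera_model("wrist"))
E
```

```text
pics
clock 0.0
joints [-1.4091  0.4778  0.0223  1.5564 -0.0115  1.1093 -0.0831]
qvel [ 0.0008 -0.0006 -0.0005  0.0001  0.0009 -0.0015 -0.0011]
tau [-4.00000e-04 -5.96441e+01  1.60730e+00 -2.81201e+01  1.24000e-02
  9.40000e-03  0.00000e+00]
tcp_pos [0.1798 0.65   0.2303]
orientation [-4.224e-01 -3.113e+00  2.900e-03]
contact_force [-0.245   0.0224  0.2313]
moment [ 0.0294 -0.0191 -0.0164]
gripper_force 0.0
grip_width 0.0852
scene {'vertical_fov': 57.8312263917981, 'cx': 329.6925340332027, 'cy': 236.5919000163919, 'D': array([-0.04273782,  0.        ,  0.        ,  0.        ,  0.        ]), 'R': array([[ 0.80762532,  0.58956192,  0.01257334],
       [ 0.51652997, -0.69697253, -0.49741943],
       [-0.28449628,  0.40822303, -0.86741906]]), 't': array([-0.37062963, -0.20320462,  1.02874276])}
top {'vertical_fov': 52.340280599516504, 'cx': 316.77769275257066, 'cy': 230.17957390598716, 'D': array([-0.019275,  0.      ,  0.      ,  0.      ,  0.      ]), 'R': array([[-0.00847476, -0.99976564, -0.01992079],
       [-0.98449556,  0.01183247, -0.17500996],
       [ 0.17520466,  0.01812876, -0.98436511]]), 't': array([0.02382066, 0.49356121, 1.05293632])}
{'vertical_fov': 70.51917582412528, 'cx': 320.11259293455265, 'cy': 239.66512139158698, 'D': array([-0.04955342,  0.        ,  0.        ,  0.        ,  0.        ]), 'hand_eye': array([[-1.27749568e-04, -9.48724464e-01, -3.16104217e-01,
         8.06997060e-02],
       [ 9.99999808e-01, -3.12964238e-04,  5.35163014e-04,
         5.68059051e-04],
       [-6.06651559e-04, -3.16104088e-01,  9.48724321e-01,
        -1.42583516e-01],
       [ 0.00000000e+00,  0.00000000e+00,  0.00000000e+00,
         1.00000000e+00]])}
```

View pics/top0.png

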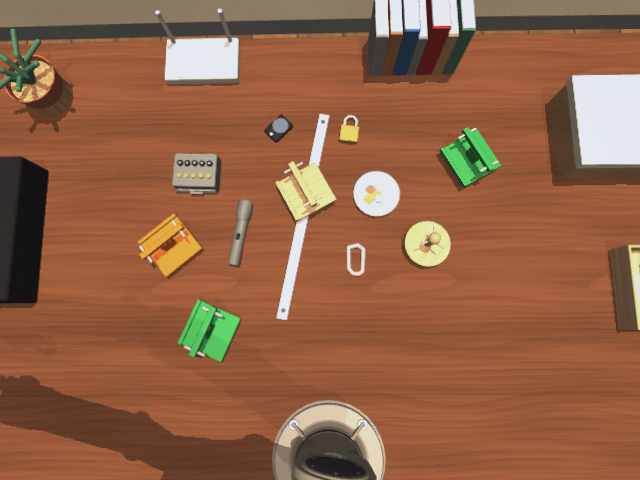

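View pics/scene0.png

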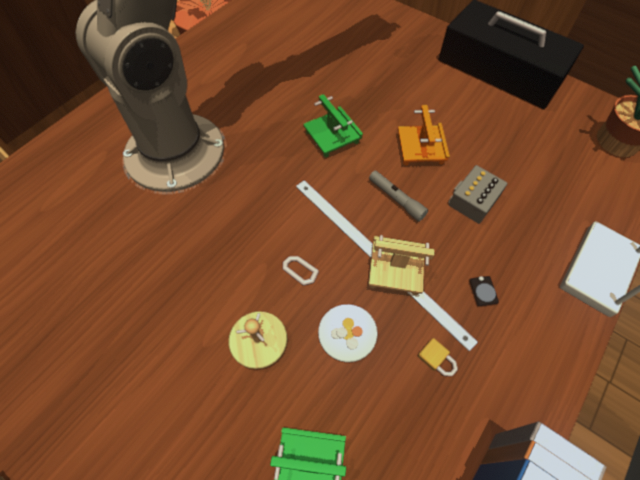

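The top view shows the square stand at about (306,192), its crossbar running from (292,165) to (314,205), and the strip from (323,117) to (282,318). The round stand is at (428,244) with a plate at (377,194) and other clutter, including the green and orange look-alikes. The scene view agrees, with the stand at (400,265).

```bash
cat > h.py <<'E'
import numpy as np, cv2
from scipy.spatial.transform import Rotation as Ro
from bench import monitor, optics, r
def world(name,d,o=None):
    m=optics.camera_model(name); f=240/np.tan(np.radians(m['vertical_fov']/2))
    K=np.array([[f,0,m['cx']],[0,f,m['cy']],[0,0,1]])
    v,u=np.mgrid[0:480,0:640]
    n=cv2.undistortPoints(np.stack([u,v],-1).reshape(-1,1,2).astype(np.float64),K,m['D']).reshape(480,640,2)
    c=np.dstack([n,np.ones((480,640))])*d[:,:,None]
    if 'R' in m: return (c-m['t'])@m['R']
    H=m['hand_eye']; c=c@H[:3,:3].T+H[:3,3]
    return c@Ro.from_rotvec(o['orientation']).as_matrix().T+o['tcp_pos']
def wood(p):
    h=cv2.cvtColor(p,cv2.COLOR_RGB2HSV); return cv2.inRange(h,(18,60,120),(32,255,255))>0
def line(P):
    c=P.mean(0); w=np.linalg.svd(P-c,full_matrices=False)[2][0]; w=w*np.sign(w[0]); return c,w,(P-c)@w
def measure(name,p,d,near,o=None):
    W=world(name,d,o); ok=(d>0)&(np.linalg.norm(W[...,:2]-near,axis=-1)<.095)
    bar=W[ok&wood(p)&(W[...,2]>.075)&(W[...,2]<.125)]
    pl=W[ok&wood(p)&(W[...,2]>.018)&(W[...,2]<.05)]
    h=cv2.cvtColor(p,cv2.COLOR_RGB2HSV)
    st=W[(d>0)&(h[...,1]<45)&(h[...,2]>130)&(W[...,2]<.012)&(np.linalg.norm((W[...,:2]-near)-np.clip((W[...,:2]-near)@[.98,-.2],-.32,.22)[...,None]*np.array([.98,-.2]),axis=-1)<.03)]
    for k,P in dict(bar=bar,plate=pl,strip=st).items():
        if len(P)<20: print(name,k,len(P)); continue
        c,w,s=line(P); print(name,k,len(P),'c',c.round(4),'ang',np.degrees(np.arctan2(w[1],w[0])).round(2),'tilt',np.degrees(np.arcsin(w[2])).round(2),'len',np.ptp(s).round(4),'mid',(c+w*(s.max()+s.min())/2).round(4),'z',np.percentile(P[:,2],[5,50,95]).round(4))
    if len(pl)>20:
        A=np.c_[pl[:,:2]-pl[:,:2].mean(0),np.ones(len(pl))]; g=np.linalg.lstsq(A,pl[:,2],rcond=None)[0]; print('  plate slope deg x,y',np.degrees(g[:2]).round(2),'rect',cv2.minAreaRect((pl[:,:2]*1000).astype(np.float32)))
E
python3 - <<'E'
from h import *
for n in ["top","scene"]:
    z=np.load(f"pics/{n}0.npz"); W=world("top",np.load("pics/top0.npz")["d"])
    near=W[192,306,:2]; print(near.round(3))
    measure(n,z["p"],z["d"],near)
print(W[120,322],W[315,283],W[240,434],W[194,377])
E
```

```text
[0.568 0.04 ]
top bar 294 c [0.5877 0.0489 0.0982] ang 27.67 tilt -2.94 len 0.1089 mid [0.5883 0.0493 0.0981] z [0.0936 0.0983 0.1025]
top plate 1412 c [0.587  0.0432 0.0355] ang -62.99 tilt 1.51 len 0.1046 mid [0.5864 0.0444 0.0355] z [0.0298 0.0355 0.0411]
top strip 1629 c [0.5117 0.0569 0.0046] ang -11.88 tilt -0.0 len 0.503 mid [0.5444 0.05   0.0046] z [0.0004 0.0047 0.0082]
  plate slope deg x,y [-2.31 -2.86] rect ((587.1483764648438, 44.8254280090332), (104.06485748291016, 103.9316635131836), 27.884912490844727)
[0.568 0.04 ]
scene bar 463 c [0.5899 0.0473 0.0961] ang 27.33 tilt -2.5 len 0.1088 mid [0.5911 0.0479 0.096 ] z [0.0826 0.0971 0.101 ]
scene plate 1527 c [0.5972 0.0309 0.0357] ang 4.08 tilt -3.09 len 0.1355 mid [0.5904 0.0304 0.0361] z [0.0315 0.0356 0.0401]
scene strip 1971 c [0.5598 0.0473 0.004 ] ang -11.88 tilt -0.07 len 0.4993 mid [0.545  0.0504 0.004 ] z [0.0012 0.0041 0.0064]
  plate slope deg x,y [-3.04 -0.71] rect ((590.0637817382812, 44.601654052734375), (105.26933288574219, 105.79661560058594), 28.204439163208008)
[0.77260744 0.00452233 0.00339413] [0.30680731 0.09744529 0.00582284] [ 0.45795424 -0.22728012  0.11140679] [ 0.58448507 -0.12252956  0.00865201]
```

Both views agree: the strip lies at −11.9° and the bar at 27.7°, so a turn of about −39.6° squares the stand to the strip. I'll go over the stand now, translating first and then turning.

```bash
python3 -m crank '[[[-3.7,-3.1,0],[0,0,0]],[[-3.7,-3.1,0],[0,0,0]],[[-3.7,-3.1,0],[0,0,0]],[[-3.7,-3.1,0],[0,0,0]],[[-3.7,-3.1,0],[0,0,0]]]' 6
python3 -m crank '[[[-3.7,-3.1,0],[0,0,0]],[[-3.7,-3.1,0],[0,0,0]],[[-3.7,-3.1,0],[0,0,0]],[[-3.7,-3.1,0],[0,0,0]],[[-3.7,-3.1,0],[0,0,0]]]'
python3 -m crank '[[[-3.7,-3.1,0],[0,0,0]],[[-3.7,-3.1,0],[0,0,0]],[[-3.7,-3.1,0],[0,0,0]],[[-3.7,-3.1,0],[0,0,0]],[[-3.7,-3.1,0],[0,0,0]]]'
python3 -m crank '[[[0,0,0],[0,0,-0.149]],[[0,0,0],[0,0,-0.149]],[[0,0,0],[0,0,-0.149]],[[0,0,0],[0,0,-0.149]],[[0,0,0],[0,0,-0.149]]]'
cat >> h.py <<'E'
def go(pos,xang,lean=0,leandir=0):
    """tool-frame shift (cm) and turn to a pose: tool down, x at xang deg, leaned by lean deg towards leandir"""
    o=monitor.get_obs(); R=Ro.from_rotvec(o['orientation'])
    T=Ro.from_euler('z',xang,degrees=True)*Ro.from_euler('x',180,degrees=True)
    a=np.radians(leandir+90); T=Ro.from_rotvec(np.radians(lean)*np.array([np.cos(a),np.sin(a),0]))*T
    print('clock',o['clock'],'tcp',o['tcp_pos'].round(4),'shift cm',(R.inv().apply(np.array(pos)-o['tcp_pos'])*100).round(2),'turn',(R.inv()*T).as_rotvec().round(4),'q',o['joints'].round(2))
E
python3 - <<'E'
from h import *
go([.589,.0485,.071],207.7,4.8,72.7)
o=monitor.get_obs(); p,d=optics.grab_frame("wrist"); cv2.imwrite("pics/w1.png",p[:,:,::-1]); measure("wrist",p,d,np.array([.588,.045]),o)
E
```

```text
clock: 0.6
tcp_pos: [0.3177, 0.4499, 0.231]
orientation: [-0.422, -3.113, 0.001]
contact_force: [1.6, -0.2, 0.1]
grip_width: 0.0604
gripper_force: 0.0
clock: 1.1
tcp_pos: [0.4545, 0.2513, 0.2312]
orientation: [-0.422, -3.113, 0.0]
contact_force: [1.3, 0.4, 0.1]
grip_width: 0.0599
gripper_force: 0.0
clock: 1.6
tcp_pos: [0.5915, 0.0528, 0.231]
orientation: [-0.422, -3.113, -0.0]
contact_force: [1.0, 0.3, 0.1]
grip_width: 0.0596
gripper_force: 0.0
clock: 2.1
tcp_pos: [0.5905, 0.0544, 0.2308]
orientation: [0.748, -3.05, -0.0]
contact_force: [0.6, 0.1, 0.3]
grip_width: 0.0604
gripper_force: 0.0
clock 2.1 tcp [0.5905 0.0544 0.2308] shift cm [ 0.39 -0.46 15.98] turn [ 0.0596  0.0582 -0.0021] q [-0.34  0.34  0.18  1.77 -0.07  1.04  1.92]
wrist bar 1457 c [0.5892 0.049  0.0979] ang 28.32 tilt -2.62 len 0.1096 mid [0.5911 0.0501 0.0978] z [0.0938 0.0978 0.1015]
wrist plate 4847 c [0.6019 0.0342 0.0356] ang 65.57 tilt -3.43 len 0.1441 mid [0.6044 0.0398 0.0352] z [0.0306 0.0359 0.0392]
wrist strip 3641 c [0.561  0.0477 0.0049] ang -12.23 tilt 0.01 len 0.4663 mid [0.5652 0.0468 0.0049] z [0.0035 0.005  0.0063]
  plate slope deg x,y [-1.61 -3.04] rect ((589.4961547851562, 46.077980041503906), (104.02799987792969, 104.61580657958984), 27.760496139526367)
```

View pics/w1.png

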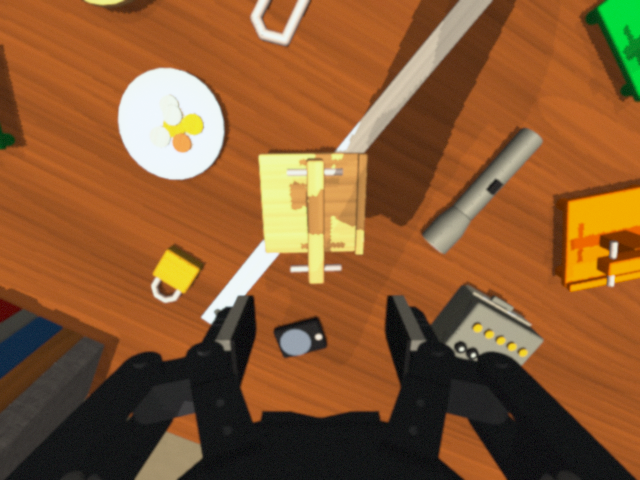

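The wrist view shows the stand at (315,205) and its crossbar at x≈316, rows 160–283, so the tool lines up with the bar and the fingers are clear. I'll descend, tilt to match the lean, and close.

```bash
python3 -m crank '[[[0.4,-0.55,3.5],[0,0,0]],[[0,0,4],[0,0,0]],[[0,0,3.5],[0.06,0.058,-0.005]],[[0,0,0],[0,0,0]]]'
python3 - <<'E'
from h import *
go([.5893,.0475,.071],208,4.8,72.7)
E
```

```text
clock: 2.55
tcp_pos: [0.5864, 0.0501, 0.1163]
orientation: [0.738, -2.999, 0.111]
contact_force: [-0.0, 1.0, -0.7]
grip_width: 0.0602
gripper_force: 0.0
clock 2.55 tcp [0.5864 0.0501 0.1163] shift cm [-0.44 -0.11  4.53] turn [ 0.0021 -0.0081 -0.0061] q [-0.38  0.49  0.2   1.85 -0.02  0.86  1.87]
```

```bash
python3 -m crank '[[[-0.3,-0.1,2.2],[0,0,0]],[[-0.1,0,2.2],[0,-0.008,-0.006]],[[0,0,0],[0,0,0]]]'
python3 - <<'E'
from h import *
go([.5893,.0475,.071],208,4.8,72.7)
E
python3 -m crank '[[[0,0,0],[0,0,0]],[[0,0,0],[0,0,0]],[[0,0,0],[0,0,0]],[[0,0,0],[0,0,0]],[[0,0,0],[0,0,0]]]' 0 50
```

```text
clock: 2.85
tcp_pos: [0.5915, 0.0447, 0.0764]
orientation: [0.744, -3.012, 0.107]
contact_force: [-0.3, -0.5, 0.3]
grip_width: 0.0602
gripper_force: 0.0
clock 2.85 tcp [0.5915 0.0447 0.0764] shift cm [0.03 0.38 0.52] turn [ 0.0012  0.0065 -0.0042] q [-0.36  0.55  0.19  1.87 -0.04  0.77  1.88]
clock: 3.35
tcp_pos: [0.594, 0.0459, 0.0787]
orientation: [0.749, -3.016, 0.108]
contact_force: [0.4, 0.8, 7.1]
grip_width: 0.0127
gripper_force: 49.1
```

Gripped, but about 7 mm high and 4 mm off to one side. I'll open, correct and regrip.

```bash
python3 -m crank '[[[0,0,0],[0,0,0]],[[0,0,0],[0,0,0]],[[0,0,0],[0,0,0]]]' 5
python3 - <<'E'
from h import *
o=monitor.get_obs(); p,d=optics.grab_frame("wrist"); measure("wrist",p,d,np.array([.588,.045]),o)
p,d=optics.grab_frame("top"); cv2.imwrite("pics/top1.png",p[60:320,180:460,::-1].repeat(2,0).repeat(2,1)); measure("top",p,d,np.array([.588,.045]))
go([.5893,.0475,.070],208,4.8,72.7); print(o['contact_force'])
E
```

```text
clock: 3.65
tcp_pos: [0.5926, 0.045, 0.0771]
orientation: [0.747, -3.013, 0.109]
contact_force: [0.7, -0.6, -0.2]
grip_width: 0.0499
gripper_force: 0.0
wrist bar 2329 c [0.577  0.0381 0.0987] ang 28.15 tilt -3.21 len 0.1014 mid [0.5897 0.0449 0.0979] z [0.0918 0.1003 0.102 ]
wrist plate 6567 c [0.5991 0.0225 0.0362] ang 30.94 tilt -3.29 len 0.108 mid [0.6023 0.0245 0.036 ] z [0.0321 0.0366 0.0394]
wrist strip 3128 c [0.4901 0.0602 0.0049] ang -10.68 tilt -0.02 len 0.4144 mid [0.5907 0.0412 0.0049] z [0.0037 0.0049 0.0061]
  plate slope deg x,y [-1.21 -4.4 ] rect ((592.1069946289062, 40.78672790527344), (104.30157470703125, 97.10992431640625), 27.40111541748047)
top bar 12
top plate 355 c [0.5794 0.0016 0.038 ] ang 3.65 tilt -1.91 len 0.0854 mid [0.5886 0.0022 0.0376] z [0.0342 0.038  0.0418]
top strip 411 c [0.7371 0.0095 0.0045] ang -11.71 tilt -0.09 len 0.1111 mid [0.7356 0.0098 0.0045] z [-0.      0.0045  0.0083]
  plate slope deg x,y [-1.58 -4.92] rect ((587.634765625, 11.999042510986328), (74.21327209472656, 48.97340393066406), 26.265308380126953)
clock 3.75 tcp [0.5926 0.045  0.0771] shift cm [0.14 0.41 0.69] turn [-0.0004  0.0083 -0.0026] q [-0.36  0.55  0.19  1.87 -0.04  0.77  1.88]
[ 0.73927795 -0.62184331 -0.21671916]
```

View pics/top1.png

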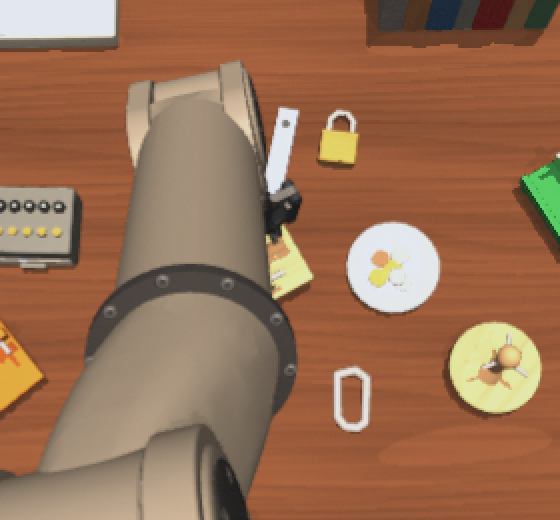

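The top view shows the arm covering the stand, with the plate's corner visible near (290,265) in the crop; the round stand at (495,367) is untouched. The bar is now centred between the fingers, so I'll go down and close.

```bash
python3 -m crank '[[[0.1,0,0.8],[0,0.006,0]],[[0,0,0],[0,0,0]]]'
python3 -m crank '[[[0,0,0],[0,0,0]],[[0,0,0],[0,0,0]],[[0,0,0],[0,0,0]],[[0,0,0],[0,0,0]],[[0,0,0],[0,0,0]]]' 0 60
python3 - <<'E'
from h import *
go([.5893,.0475,.070],208,4.8,72.7)
E
```

```text
clock: 3.95
tcp_pos: [0.5908, 0.0439, 0.0681]
orientation: [0.746, -3.006, 0.111]
contact_force: [-1.0, 0.4, -0.2]
grip_width: 0.0499
gripper_force: 0.0
clock: 4.45
tcp_pos: [0.592, 0.044, 0.0696]
orientation: [0.746, -3.008, 0.111]
contact_force: [1.5, -1.2, 1.4]
grip_width: 0.0127
gripper_force: 60.2
clock 4.45 tcp [0.592  0.044  0.0696] shift cm [ 0.08  0.43 -0.06] turn [-0.0007  0.0033 -0.0027] q [-0.36  0.56  0.19  1.87 -0.04  0.76  1.88]
```

```bash
python3 -m crank '[[[0,0,-0.5],[0,0,0]],[[0,0,-0.5],[0,0,0]],[[0,0,0],[0,0,0]]]'
python3 -m crank '[[[0,0,0],[-0.06,-0.06,0]],[[0,0,0],[0,0,0.1]],[[0,0,0],[0,0,0.14]],[[0,0,0],[0,0,0.14]],[[0,0,0],[0,0,0.14]]]'
python3 -m crank '[[[0,0,0],[0,0,0.14]],[[0,0,0],[0,0,0]],[[0,0,0],[0,0,0]]]'
python3 - <<'E'
from h import *
o=monitor.get_obs(); p,d=optics.grab_frame("wrist"); cv2.imwrite("pics/w2.png",p[:,:,::-1]); measure("wrist",p,d,np.array([.588,.042]),o)
go([.588,.0411,.070],168.1)
E
```

```text
clock: 4.75
tcp_pos: [0.5923, 0.0452, 0.0799]
orientation: [0.746, -3.009, 0.111]
contact_force: [-0.4, -0.6, -3.5]
grip_width: 0.0131
gripper_force: 59.7
clock: 5.25
tcp_pos: [0.5918, 0.0448, 0.0792]
orientation: [0.062, 3.139, 0.003]
contact_force: [0.6, -0.4, -3.9]
grip_width: 0.013
gripper_force: 59.8
clock: 5.55
tcp_pos: [0.5918, 0.0451, 0.0792]
orientation: [0.266, 3.128, 0.003]
contact_force: [0.8, 1.0, -3.1]
grip_width: 0.0129
gripper_force: 59.8
wrist bar 863 c [0.6137 0.0403 0.1084] ang 4.61 tilt 6.18 len 0.0887 mid [0.5851 0.038  0.1053] z [0.0973 0.1089 0.1194]
wrist plate 5545 c [0.5999 0.0285 0.0445] ang 59.82 tilt 1.12 len 0.1237 mid [0.6038 0.0352 0.0446] z [0.0427 0.0445 0.046 ]
wrist strip 2195 c [0.5017 0.0611 0.005 ] ang -13.64 tilt 0.05 len 0.2811 mid [0.5822 0.0416 0.005 ] z [0.0038 0.005  0.0061]
  plate slope deg x,y [1.37 0.5 ] rect ((591.7547607421875, 42.24945831298828), (96.40151977539062, 103.03350830078125), 80.37284088134766)
clock 5.6 tcp [0.5919 0.045  0.0792] shift cm [ 0.32 -0.45  0.92] turn [0.0024 0.0022 0.0376] q [-0.41  0.54  0.31  1.9  -0.24  0.74  1.43]
```

View pics/w2.png

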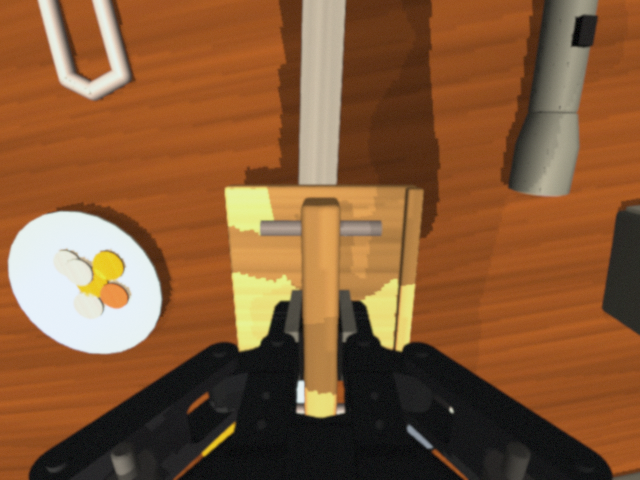

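The wrist view shows the stand raised and level, with the bar at x≈320 almost parallel to the strip (centre ≈318–322). Next comes the remaining 2° and 4 mm, then lowering.

```bash
python3 -m crank '[[[0.2,-0.4,0],[0,0,0.036]],[[0,0,0],[0,0,0]],[[0,0,0.5],[0,0,0]],[[0,0,0.5],[0,0,0]],[[0,0,0],[0,0,0]]]'
python3 - <<'E'
from h import *
go([.590,.0408,.0647],168.1)
E
```

```text
clock: 6.1
tcp_pos: [0.5886, 0.0414, 0.0683]
orientation: [0.328, 3.124, 0.003]
contact_force: [0.1, 0.5, -3.3]
grip_width: 0.013
gripper_force: 59.8
clock 6.1 tcp [0.5886 0.0414 0.0683] shift cm [-0.14 -0.03  0.36] turn [ 0.0021  0.0007 -0.0015] q [-0.41  0.56  0.31  1.91 -0.25  0.71  1.41]
```

```bash
python3 -m crank '[[[0,0,0.2],[0,0,0]],[[0,0,0.1],[0,0,0]],[[0,0,0],[0,0,0]]]'; python3 -m crank '[[[0,0,0.1],[0,0,0]],[[0,0,0],[0,0,0]]]'
```

```text
clock: 6.4
tcp_pos: [0.5894, 0.0414, 0.0662]
orientation: [0.328, 3.122, 0.004]
contact_force: [-0.3, 0.4, -2.4]
grip_width: 0.0132
gripper_force: 59.8
clock: 6.6
tcp_pos: [0.5896, 0.0414, 0.0656]
orientation: [0.328, 3.121, 0.004]
contact_force: [0.5, -0.0, -0.7]
grip_width: 0.0129
gripper_force: 60.1
```

Contact is starting, since the weight is coming off. I'll lower a touch more, then open gently.

```bash
python3 -m crank '[[[0,0,0.1],[0,0,0]],[[0,0,0],[0,0,0]]]'; python3 -m crank '[[[0,0,0.1],[0,0,0]],[[0,0,0],[0,0,0]]]' - 20
python3 -m crank '[[[0,0,0],[0,0,0]],[[0,0,0],[0,0,0]],[[0,0,0],[0,0,0]],[[0,0,0],[0,0,0]]]' 5
```

```text
clock: 6.8
tcp_pos: [0.59, 0.0415, 0.0651]
orientation: [0.328, 3.121, 0.005]
contact_force: [-0.3, -0.3, 5.2]
grip_width: 0.0132
gripper_force: 61.1
clock: 7.0
tcp_pos: [0.5907, 0.0417, 0.0646]
orientation: [0.328, 3.119, 0.005]
contact_force: [-0.8, -0.1, 7.2]
grip_width: 0.0131
gripper_force: 61.6
clock: 7.4
tcp_pos: [0.5893, 0.0413, 0.0632]
orientation: [0.329, 3.122, 0.004]
contact_force: [0.8, -0.4, 0.2]
grip_width: 0.0499
gripper_force: 0.0
```

```bash
python3 -m crank '[[[0,0,-2],[0,0,0]],[[0,0,-4],[0,0,0]],[[0,0,-4],[0,0,0]],[[0,0,-4],[0,0,0]],[[0,0,-4],[0,0,0]]]'
python3 -m crank '[[[0,4,0],[0,0,0]],[[0,4.5,0],[0,0,0]],[[2,4.5,0],[0,0,0]],[[2,4.5,0],[0,0,0]],[[2,4.5,0],[0,0,0]]]'
python3 -m crank '[[[0,4.5,0],[0,0,0]],[[0,4.5,0],[0,0,0]],[[0,4.5,0],[0,0,0]],[[0,4.5,0],[0,0,0]],[[0,0,0],[0,0,0]]]'
python3 - <<'E'
from h import *
P=[]
for n in ["top","scene"]:
    p,d=optics.grab_frame(n); measure(n,p,d,np.array([.589,.041])); P.append(p)
cv2.imwrite("pics/end.png",np.hstack([cv2.resize(P[0][100:300,220:460],(400,333)),cv2.resize(P[1][180:400,270:510],(400,333))])[:,:,::-1])
E
```

```text
clock: 7.9
tcp_pos: [0.5885, 0.0408, 0.2448]
orientation: [0.329, 3.122, 0.003]
contact_force: [0.9, 0.7, 0.0]
grip_width: 0.0499
gripper_force: 0.0
clock: 8.4
tcp_pos: [0.5753, 0.2703, 0.2436]
orientation: [0.329, 3.122, 0.004]
contact_force: [0.9, -1.2, -0.3]
grip_width: 0.0498
gripper_force: 0.0
clock: 8.9
tcp_pos: [0.6107, 0.4532, 0.242]
orientation: [-0.315, -3.126, -0.008]
contact_force: [-1.2, 0.8, -1.8]
grip_width: 0.0502
gripper_force: 0.0
top bar 334 c [0.5869 0.0414 0.0927] ang -12.38 tilt 0.43 len 0.1093 mid [0.5887 0.041  0.0927] z [0.0852 0.0933 0.0964]
top plate 1546 c [0.5895 0.0407 0.0303] ang 76.16 tilt 1.85 len 0.1069 mid [0.5898 0.0417 0.0303] z [0.0263 0.0298 0.0374]
top strip 1684 c [0.5125 0.0567 0.0047] ang -11.92 tilt -0.04 len 0.5021 mid [0.5439 0.05   0.0047] z [0.0008 0.0048 0.0082]
  plate slope deg x,y [0.36 1.81] rect ((589.491455078125, 41.57775115966797), (104.16134643554688, 103.10944366455078), 77.88238525390625)
scene bar 447 c [0.595  0.0394 0.0918] ang -11.52 tilt -1.07 len 0.1099 mid [0.5916 0.0401 0.0919] z [0.0798 0.0929 0.095 ]
scene plate 1674 c [0.5936 0.0322 0.03  ] ang 77.38 tilt 2.96 len 0.1063 mid [0.5953 0.04   0.0304] z [0.0267 0.0293 0.0373]
scene strip 2083 c [0.5625 0.0469 0.004 ] ang -11.88 tilt -0.05 len 0.4999 mid [0.5448 0.0506 0.004 ] z [0.001  0.0041 0.0064]
  plate slope deg x,y [0.25 2.97] rect ((591.3040161132812, 41.04074478149414), (105.96528625488281, 105.01387023925781), 77.80538177490234)
```

View pics/end.png

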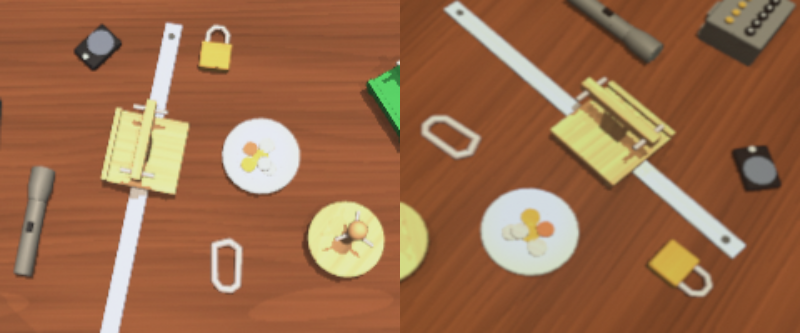

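The picture shows the stand square to the strip, which runs out under the middle of two opposite sides. The round stand is unmoved. One check that it sits level, using the plate's depth without the post points.

Run:
```python
from h import *
for n in ["top","scene"]:
    p,d=optics.grab_frame(n); W=world(n,d); q=W-np.array([.589,.0408,0]); a=np.radians(-12); X=q[...,0]*np.cos(a)+q[...,1]*np.sin(a); Y=-q[...,0]*np.sin(a)+q[...,1]*np.cos(a)
    for s in [(-1,-1),(-1,1),(1,-1),(1,1)]:
        m=wood(p)&(abs(X*s[0]-.035)<.013)&(abs(Y*s[1]-.035)<.013)&(W[...,2]<.045)&(W[...,2]>.015); print(n,s,m.sum(),np.median(W[...,2][m]).round(4))
```

```text
top (-1, -1) 127 0.0299
top (-1, 1) 119 0.0302
top (1, -1) 120 0.0294
top (1, 1) 123 0.0296
scene (-1, -1) 123 0.0293
scene (-1, 1) 62 0.0313
scene (1, -1) 159 0.029
scene (1, 1) 54 0.0316
```

All four corners are at about 30 mm, so it sits flat.

```bash
python3 -c "
from bench import r
print(r.hand_in())"
```

```text
the job is handed in; nothing more can be done
None
```

The square key stand is now square to the strip (within about half a degree) with two feet either side, all four corners of its plate measuring about 30 mm high, so it sits flat; it was raised only about 1 cm to turn it, the round stand was left alone, and the job is handed in.

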